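# Stack a sieve set on the shaker

## Robot

A 7-joint arm with a two-finger parallel gripper is mounted at the origin on a cart in front of the work surface, level with it; the furniture and walls round the work are solid. World frame = base frame: x ahead of the robot, y to its left, z up, the work surface at z = 0. Lengths are in m, angles in rad, forces in N, time in s.
With the tool pointing down it reaches from about 0.425 to 0.925 m from the base axis. Payload 6.8 kg.
Tool frame: the origin (TCP) lies on the mounting face of the last link; the fingertips stand 173 mm ahead of it and the grasp point (between the pads) lies 155 mm ahead of it; y points along the fingers, x is the direction in which the jaws open and shut, and the axes are right-handed (so a half turn about y gives the same grasp; the last joint's range is limited). The gripper opens to 85 mm and grips with 20 to 120 N. Pads are 22 mm wide; open, the fingers measure 114 mm over their backs; the gripper's body (76 mm by 85 mm) begins 54 mm behind the grasp point. The pads swing forward as they close: fully open they stand 13 mm farther back than shut.
Start: joints at [-0.108, 0.477, 0.022, 1.555, -0.011, 1.109, -0.083], TCP at [0.675, 0, 0.405] pointing down, gripper open.
Joint ranges: [-2.96, 2.96], [-0.34, 2.1], [-1.41, 1.46], [0.24, 2.44], [-1.37, 4.51], [0.17, 1.92], [-2.96, 2.96]. Speed limits (rad/s): [2.39, 2.39, 3.14, 3.14, 3.14, 3.14, 3.14].

## Interface

Orientations are given as a rotation vector (axis times angle).
In Python, from bench import r gives the robot as it stands.
- The arm moves only by the tool step_arm, never from a script. Its arguments are lists of equal length, an entry for each row: "xyz": the shift along the tool's x, y, z scaled (see below), a list of three; "rotation": the turn, a rotation vector about the tool's x, y, z scaled (see below), a list of three. A call has 1 to 20 rows; each row is the pose to reach, as a shift and turn from the pose measured when the call began, along the tool's axes at that moment; what a row does not reach only later rows make up. The controller multiplies each number of a shift by 30 cm and each number of a turn by 90 degrees. A row lasts 1/8 s, in which the tool goes at most 62.5 mm and 10.7 degrees, less where a joint would pass 70% of its speed; a pose out of reach is approached as far as the arm can. A call with a number of a shift or a turn outside -1 to 1 is refused whole. A call with a gripper value outside its range is refused whole. "grip" is the closure, from 0 (fully open) to 1 (shut), set as the call begins (left out, the last holds). The fingers move at their own pace and stop on an object; "force" is the grip in N (left out, the last holds). Time passes only in rows, so rows that repeat a pose let the fingers close. It gives the time, the measured TCP pose, the force and the opening at its end, in the units of the state.
- r.get_obs(): the state, without advancing time (a new reading comes with each control period).
- r.grab_frame(name): name is "scene" or "side" or "wrist"; returns a dict with "pixels" (480x640x3 uint8, red, green, blue), "fx", "fy", "cx", "cy" (pixels), "position" and "attitude" of the camera in the world; the wrist camera has in their place "mount" (4x4, takes a point from camera to tool coordinates, whose origin is the TCP and whose axes are the tool frame's). Camera axes: x right, y down, z forward; pixel columns grow to the right and rows downward; lengths in m; the calibration is good to about 2 mm. A picture is of the moment at which its call begins: read the wrist's pose just before it. There is no depth.
- r.hand_in(): hands the job in, once; it reports no verdict.
The state is a dict: "clock": time; "joints": joint angles; "qvel": joint speeds; "tau": joint torques, N m; "tcp_pos": TCP position; "orientation": TCP orientation; "contact_force": force on the tool from outside, world axes, zero at the start; "moment": the same for the moment, N m; "grip_width": finger opening in m.
Only numpy, scipy, OpenCV 4.12 (cv2) and the standard library are available. Lean on these libraries where they do the work, as an engineer would, in place of code of your own. Each camera call takes 0.05 s, during which the arm holds its last target.

## Task

Build the sieve stack on the shaker from the bottom up: on its pan first the fine sieve, then the medium sieve, then the coarse sieve, and last the lid, each with its foot seated fully home in the rim below. Take them one at a time, and leave the flask, the bottle and the petri dish where they are.

Things in the scene. Friction and masses are not known exactly. Their poses are not given: they have to be found in the camera images.
- shaker: Low grey vibrating base, 112 x 104 x 34 mm, fixed, with a steel receiver pan on its middle: an open round cup, 56 mm outer and 51 mm inner diameter, from 34 mm up to its rim at 54 mm over the bench, 16 mm deep inside. Origin: centre of the underside, on the pan's axis; z up; a black knob and switch on its -x face. Its place and yaw vary.
- pan_rim (a point): Centre of the pan's open mouth, at rim height. Feet of sieves and lid drop into the rim of the pan or of any sieve until the flat shoulder at the foot's top rests on the rim; the part's origin is then 10 mm below that rim. The foot's taper guides it in from about 5 mm off centre; 2 mm play when home.
- fine_sieve: Lowest of three round steel sieves, 36 mm high, mesh very fine (2 mm, looks plain grey). Foot: 10 mm high, tapering from 47 mm diameter at its top to 37 mm below. Above it the body, 56 mm outer, 51 mm inner diameter, open on top, mesh floor 13 mm above the underside. Grip the body with fingertips above the shoulder, to clear the rim below. Origin: centre of the underside; z up. 0.09 kg.
- medium_sieve: Steel sieve of middle height, 44 mm high, with a mesh of 6.5 mm spacing; otherwise like fine_sieve (same foot and diameters). Origin: centre of the foot's underside; z up. 0.10 kg.
- coarse_sieve: Tallest steel sieve, 52 mm high, with a very open mesh (15 mm spacing, a few big dark squares); otherwise like fine_sieve (same foot and diameters). Origin: centre of the foot's underside; z up. 0.11 kg.
- lid: Steel lid: the same tapered foot 10 mm high, above it a disc of 56 mm diameter and 4 mm thickness, and on top a black round knob of 22 mm diameter from 18 to 38 mm above the underside, by which it is gripped. Origin: centre of the foot's underside; z up. About 0.08 kg; stands on its foot on the bench at the start.
- culture_flask: Bystander, loose: flat culture flask lying down, 157 x 84 x 37 mm, pink inside, blue cap. Origin: centre of the underside.
- dye_bottle: Bystander, loose: small white bottle with a red cap, 34 mm diameter, 67 mm high. Origin: centre of the underside.
- petri_dish: Bystander, loose: flat round dish with pink content, 68 mm diameter, 14 mm high. Origin: centre of the underside.
Mind the look-alikes: they are no part of the job. What is shaped like the fine_sieve but orange is not meant.

How it is judged:
By the outcome, as a careful person would: the job done as asked, in the order asked, and still so for the second after the job is handed in, with the robot touching nothing.
It also fails if it takes over 112 s, if anything falls off the work surface, if the arm or the gripper's body presses on something with over 40 N, if the wrist force passes 120 N, or if a joint passes its speed limit or range.

## Working session

There is one attempt and no reset: what is moved stays moved. The work goes in short steps, Python scripts to look and compute and a tool call to move; the robot and the scene stay as the last step left them, time stands still between calls to the robot, and variables do not carry over. Pictures are saved under pics/ and viewed, and the job is handed in when it is done.

Besides the shell and the picture viewer there is one more tool, called after "Call:" by a JSON object that holds its "api" and its "payload", one argument or row to a line. step_arm: Moves the arm, as the interface text tells. Its arguments: {"type":"object","properties":{"xyz":{"type":"array"},"rotation":{"type":"array"},"grip":{"type":"number"},"force":{"type":"number"}},"required":["xyz","rotation"]}

```bash
ls; mkdir -p pics
python3 - <<'E'
from bench import r
import cv2,pickle
o=r.get_obs()
print(o)
d={}
for n in ["scene","side","wrist"]:
    f=r.grab_frame(n); d[n]=f
    cv2.imwrite(f"pics/{n}0.png",f["pixels"][:,:,::-1])
    print(n,{k:v for k,v in f.items() if k!="pixels"})
pickle.dump((o,d),open("f0.pkl","wb"))
E
```

```text
pics
{'clock': 0.0, 'joints': array([-0.10808808,  0.47782972,  0.02233993,  1.55645746, -0.0114636 ,
        1.10933392, -0.08309378]), 'qvel': array([ 5.50326464e-04,  4.24271410e-04,  1.84629979e-03,  1.45342321e-05,
        6.19595318e-04, -1.81989402e-04,  1.06672845e-03]), 'tau': array([-5.45967814e-04, -5.96443820e+01,  1.60769675e+00, -2.81194621e+01,
        1.24063640e-02,  9.39900521e-03,  2.20753498e-05]), 'tcp_pos': array([ 6.74720109e-01, -4.80643098e-06,  4.03703050e-01]), 'orientation': array([-1.57097114e+00,  1.46107543e-03,  1.51118822e-03]), 'contact_force': array([ 0.16051932,  0.28091818, -0.78932285]), 'moment': array([ 0.03260671, -0.02115182, -0.01175116]), 'grip_width': 0.08536200861513213}
scene {'fx': 512.4491498711318, 'fy': 512.4491498711318, 'cx': 315.00681349574245, 'cy': 242.05890203003378, 'position': array([ 0.21589103, -0.72951194,  0.6049818 ]), 'attitude': array([-2.11819051,  0.45839712, -0.23687468])}
side {'fx': 509.31296151103777, 'fy': 509.31296151103777, 'cx': 319.800047098942, 'cy': 235.25521700136264, 'position': array([0.13272007, 0.77604689, 0.77448141]), 'attitude': array([-0.64522783,  2.59071432, -1.24346048])}
wrist {'fx': 355.1364630666166, 'fy': 355.1364630666166, 'cx': 318.57710860683994, 'cy': 243.3419554896728, 'mount': array([[ 9.99999840e-01,  2.96359091e-04, -4.82482243e-04,
        -1.89524106e-04],
       [ 5.48817196e-04, -2.97596111e-01,  9.54691706e-01,
         3.10597221e-02],
       [ 1.39346727e-04, -9.54691818e-01, -2.97596226e-01,
         7.60429933e-02],
       [ 0.00000000e+00,  0.00000000e+00,  0.00000000e+00,
         1.00000000e+00]])}
```

View pictures.

View pics/scene0.png

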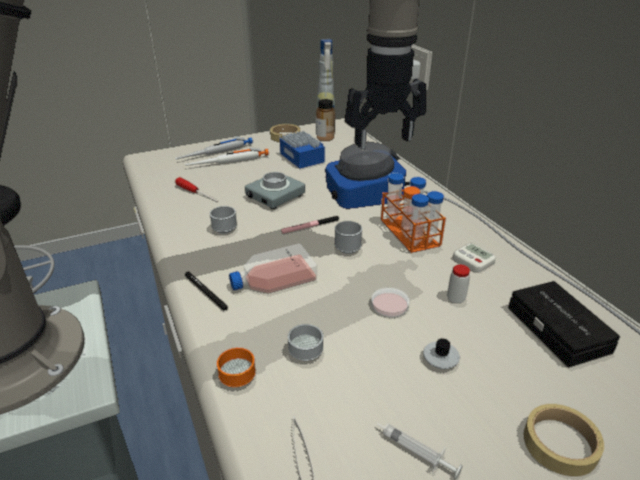

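View pics/side0.png

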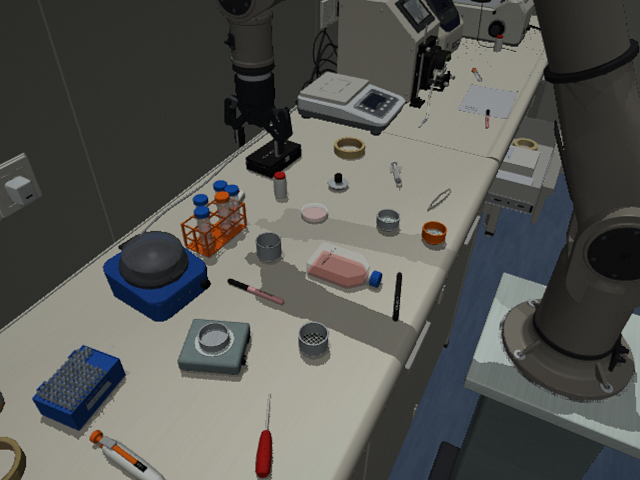

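View pics/wrist0.png

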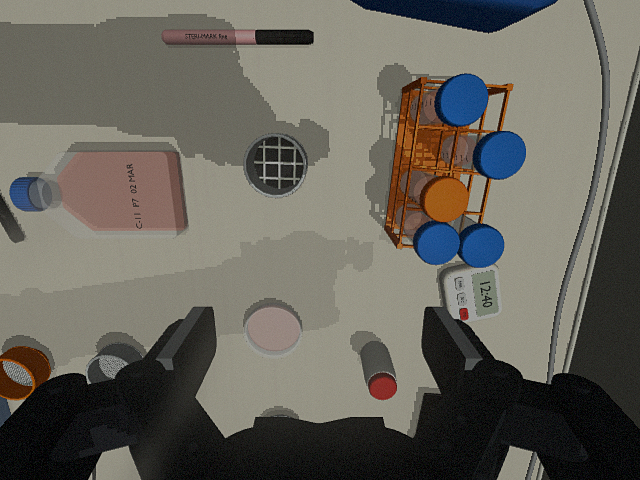

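The scene view shows four cup-shaped candidates. The tall grey cup at scene (348,237) has big mesh squares in the wrist view (275,165), so it looks like the coarse sieve. The grey cup at scene (223,219) / side (313,338) is probably the medium one, and the low grey cup at scene (305,343) / side (388,220) the fine one. The orange cup at scene (237,368) is the look-alike. The lid is at scene (441,353), and the shaker pan at scene (275,182) / side (214,337). I'll confirm these in enlarged crops.

```bash
cat > h.py <<'E'
import numpy as np,cv2,pickle
from scipy.spatial.transform import Rotation as R
def cam(f,o=None):
    if "mount" in f:
        T=np.eye(4);T[:3,:3]=R.from_rotvec(o["orientation"]).as_matrix();T[:3,3]=o["tcp_pos"]
        M=T@f["mount"];return M[:3,3],M[:3,:3]
    return f["position"],R.from_rotvec(f["attitude"]).as_matrix()
def ray(f,uv,o=None):
    p,A=cam(f,o); uv=np.atleast_2d(uv).astype(float)
    d=np.c_[(uv[:,0]-f["cx"])/f["fx"],(uv[:,1]-f["cy"])/f["fy"],np.ones(len(uv))]@A.T
    return p,d
def onz(f,uv,z,o=None):
    p,d=ray(f,uv,o); t=(z-p[2])/d[:,2]; return p+t[:,None]*d
def proj(f,P,o=None):
    p,A=cam(f,o); q=(np.atleast_2d(P)-p)@A
    return np.c_[q[:,0]/q[:,2]*f["fx"]+f["cx"],q[:,1]/q[:,2]*f["fy"]+f["cy"]]
E
python3 - <<'E'
from h import *
o,d=pickle.load(open("f0.pkl","rb"))
def crop(n,u,v,w=36):
    return cv2.resize(d[n]["pixels"][max(v-w,0):v+w,max(u-w,0):u+w,::-1],(260,260),interpolation=cv2.INTER_CUBIC)
a=np.hstack([crop("side",268,247),crop("side",313,338),crop("side",388,220)])
b=np.hstack([crop("scene",275,182),crop("side",214,340),crop("scene",441,353)])
cv2.imwrite("pics/crops.png",np.vstack([a,b]))
# first estimates
for nm,s,si,z in [("coarse top",(348,230),(268,240),.052),("medium top",(223,212),(313,330),.044),("fine top",(306,335),(388,214),.036),("lidknob",(443,343),(338,178),.038),("pan",(275,181),(214,337),.054)]:
    print(nm,onz(d["scene"],s,z)[0].round(4),onz(d["side"],si,z)[0].round(4))
E
```

```text
coarse top [0.6323 0.0424 0.052 ] [0.6349 0.0486 0.052 ]
medium top [0.4256 0.2326 0.044 ] [0.4267 0.2239 0.044 ]
fine top [ 0.4422 -0.183   0.036 ] [ 0.4421 -0.1918  0.036 ]
lidknob [ 0.6261 -0.2887  0.038 ] [ 0.6196 -0.2766  0.038 ]
pan [0.5737 0.3053 0.054 ] [0.572  0.3301 0.054 ]
```

View pics/crops.png

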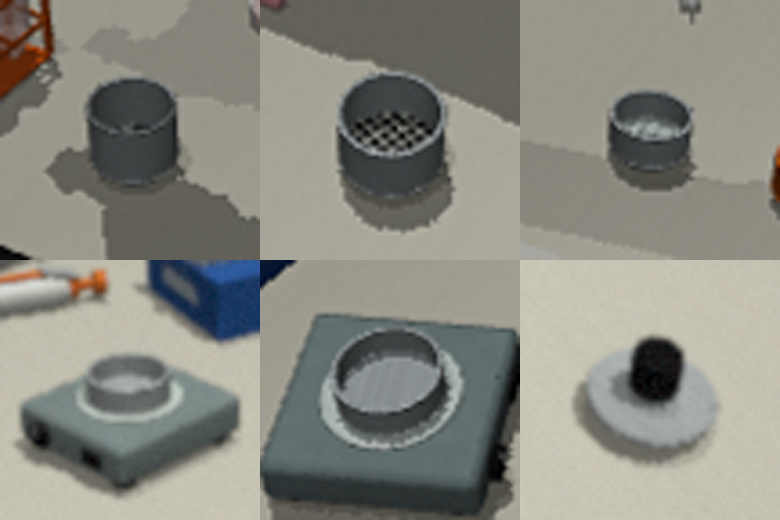

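The crops confirm the identification. The side crop at (268,247) is the tallest cup, with the open mesh (coarse); (313,338) has the medium mesh; (388,220) is low with a plain grey floor (fine). Next I'll check the neighbours' clearances and move over the fine sieve.

Run:
```python
from h import *
o,d=pickle.load(open("f0.pkl","rb"))
for nm,s,si,z in [("orange top",(237,357),(433,227),.036),("blue corner near",(330,195),(165,318),0.0),("blue top",(367,155),(153,252),.1),("petri",(390,299),(314,212),.014),("dye",(460,271),(280,177),.067),("tape",(285,130),None,0.02)]:
    print(nm,onz(d["scene"],s,z)[0].round(3),onz(d["side"],si,z)[0].round(3) if si else "")
print("blue left corner top scene",onz(d["scene"],(328,172),.05).round(3), "side front-right top",onz(d["side"],[(207,278),(107,280),(155,315)],.05).round(3))
print("flask",onz(d["scene"],[(232,280),(316,268),(290,247),(250,290)],.02).round(3))
```

```text
orange top [ 0.329 -0.183  0.036] [ 0.329 -0.194  0.036]
blue corner near [0.705 0.278 0.   ] [0.721 0.304 0.   ]
blue top [0.791 0.254 0.1  ] [0.785 0.239 0.1  ]
petri [ 0.623 -0.141  0.014] [ 0.619 -0.139  0.014]
dye [ 0.737 -0.179  0.067] [ 0.734 -0.168  0.067]
tape [0.745 0.68  0.02 ] 
blue left corner top scene [[0.712 0.303 0.05 ]] side front-right top [[0.68  0.21  0.05 ]
 [0.855 0.31  0.05 ]
 [0.705 0.337 0.05 ]]
flask [[ 0.381  0.023  0.02 ]
 [ 0.538 -0.008  0.02 ]
 [ 0.52   0.079  0.02 ]
 [ 0.402 -0.019  0.02 ]]
```

Call:
{"api": "step_arm", "payload": {
  "xyz": [
    [-0.777, 0.25, -0.623],
    [-0.777, 0.25, -0.623],
    [-0.777, 0.25, -0.623],
    [-0.777, 0.25, -0.623],
    [-0.777, 0.25, -0.623],
    [-0.777, 0.25, -0.623],
    [-0.777, 0.25, -0.623],
    [-0.777, 0.25, -0.623],
    [-0.777, 0.25, -0.623]
  ],
  "rotation": [
    [0, 0, 0],
    [0, 0, 0],
    [0, 0, 0],
    [0, 0, 0],
    [0, 0, 0],
    [0, 0, 0],
    [0, 0, 0],
    [0, 0, 0],
    [0, 0, 0]
  ],
  "grip": 0
}}

```text
clock: 1.27
tcp_pos: [0.4425, -0.1861, 0.3295]
orientation: [-1.571, -0.001, 0.002]
contact_force: [-0.5, 1.2, 0.7]
grip_width: 0.0856
```

```bash
cat > look.py <<'E'
import sys
from h import *
from bench import r
def look(tag,names=("wrist",)):
    o=r.get_obs(); d={}
    for n in names:
        d[n]=r.grab_frame(n); cv2.imwrite(f"pics/{n}_{tag}.png",d[n]["pixels"][:,:,::-1])
    pickle.dump((o,d),open(f"f_{tag}.pkl","wb"))
    print(o["clock"],o["tcp_pos"].round(4),o["orientation"].round(3),o["contact_force"].round(1),o["grip_width"])
    return o,d
if __name__=="__main__": look(sys.argv[1],sys.argv[2:] or ("wrist",))
E
python3 look.py 1
```

```text
1.275 [ 0.4425 -0.1861  0.3295] [-1.571e+00 -1.000e-03  2.000e-03] [-0.5  1.2  0.7] 0.0856459969655614
```

View pics/wrist_1.png

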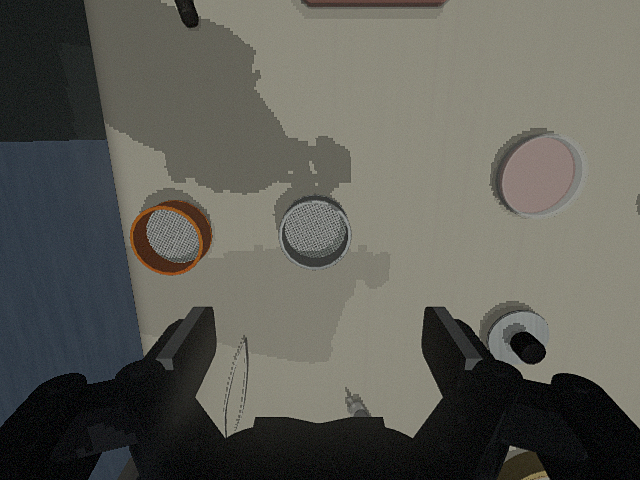

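```bash
cat > rim.py <<'E'
from h import *
# bright thin rim: fit ellipse to the outer contour of rim ring found by Canny edges radially
def rim(f,o,guess,z,dia=.056,ins=.051,tag=None):
    """radial search for strongest edge near predicted outer rim circle, iterate"""
    g=cv2.GaussianBlur(f["pixels"].astype(np.float32),(3,3),0).mean(2)
    c=np.array(guess[:2],float); A=np.linspace(0,2*np.pi,72,endpoint=False)
    rs=np.arange(dia/2-.008,dia/2+.008,.0004)
    for it in range(3):
        P=np.stack([c[0]+rs[:,None]*np.cos(A),c[1]+rs[:,None]*np.sin(A),np.full((len(rs),72),z)],-1).reshape(-1,3)
        uv=proj(f,P,o).astype(np.float32).reshape(len(rs),72,2)
        v=cv2.remap(g,uv[...,0],uv[...,1],cv2.INTER_LINEAR)
        dv=np.abs(np.gradient(v,axis=0)); k=dv.argmax(0)
        pts=uv[k,np.arange(72)]
        W=onz(f,pts,z,o)[:,:2]
        # robust circle fit (free radius)
        w=np.ones(72)
        for _ in range(8):
            M=np.c_[2*W,np.ones(72)]*w[:,None]; b=(W**2).sum(1)*w
            s=np.linalg.lstsq(M,b,rcond=None)[0]; rad=np.sqrt(s[2]+s[:2]@s[:2])
            res=np.hypot(*(W-s[:2]).T)-rad; w=1/(1+(res/.001)**2)
        c=s[:2]
    print(tag,"centre",c.round(4),"dia",round(2*rad,4),"res",np.median(abs(res)).round(5),"inl",(abs(res)<.0015).sum(),"px",proj(f,[*c,z],o).round(1))
    return c
E
python3 - <<'E'
from rim import *
o,d=pickle.load(open("f_1.pkl","rb"))
f=d["wrist"]
c=onz(f,(315.5,233),.036,o)[0];print(c)
rim(f,o,c,.036,tag="fine")
E
```

```text
[ 0.43961375 -0.18356251  0.036     ]
fine centre [ 0.4388 -0.1845] dia 0.0527 res 0.00041 inl 67 px [[314.4 234.1]]
```

Fine rim at wrist pixel (315,233) gives about (0.440, -0.185), diameter plausible (the fit mixes the 51 and 56 mm edges). It agrees with the fixed cameras, so I'll descend.

Call:
{"api": "step_arm", "payload": {
  "xyz": [
    [-0.009, 0.2, 0.005],
    [-0.009, 0.35, 0.005],
    [-0.009, 0.485, 0.005],
    [-0.009, 0.485, 0.005],
    [-0.009, 0.485, 0.005]
  ],
  "rotation": [
    [0, 0, 0],
    [0, 0, 0],
    [0, 0, 0],
    [0, 0, 0],
    [0, 0, 0]
  ],
  "grip": 0
}}

```text
clock: 1.95
tcp_pos: [0.4402, -0.1848, 0.1849]
orientation: [-1.571, -0.002, 0.001]
contact_force: [-0.4, 0.1, -0.2]
grip_width: 0.0854
```

```bash
python3 look.py 2 wrist side
python3 - <<'E'
import cv2
a=cv2.imread("pics/side_2.png")[150:270,310:470];cv2.imwrite("pics/side_2c.png",cv2.resize(a,None,fx=4,fy=4))
E
```

```text
1.95 [ 0.4402 -0.1848  0.1849] [-1.571e+00 -2.000e-03  1.000e-03] [-0.4  0.1 -0.2] 0.08542553310875993
```

View pics/wrist_2.png

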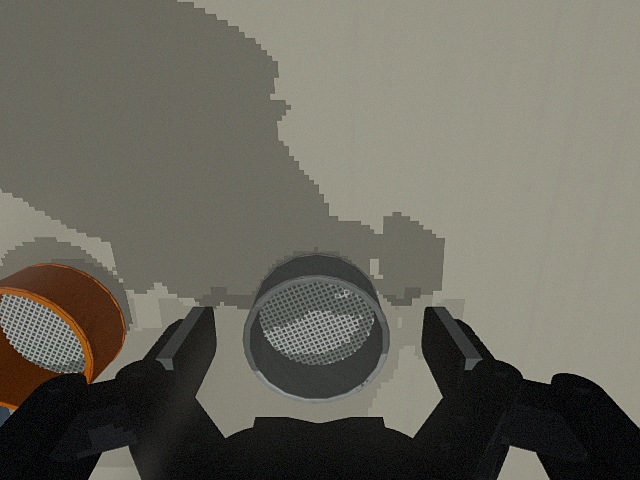

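View pics/side_2c.png

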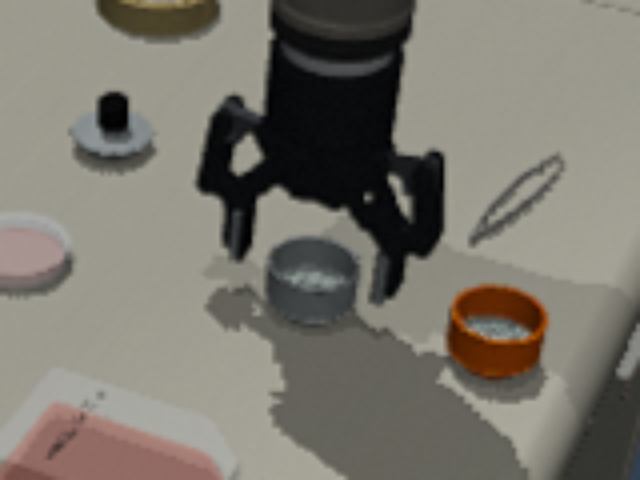

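Run:
```python
from rim import *
o,d=pickle.load(open("f_2.pkl","rb"))
f=d["wrist"]
print(onz(f,[(316.5,339),(244,339),(389,339),(316,276),(316,404)],.036,o).round(4))
rim(f,o,(.4395,-.185),.036,tag="fine")
```

```text
[[ 0.4392 -0.1837  0.036 ]
 [ 0.4117 -0.1837  0.036 ]
 [ 0.4668 -0.1836  0.036 ]
 [ 0.4391 -0.1579  0.036 ]
 [ 0.439  -0.2137  0.036 ]]
fine centre [ 0.4382 -0.1841] dia 0.0535 res 0.00048 inl 48 px [[313.7 340.1]]
```

Call:
{"api": "step_arm", "payload": {
  "xyz": [
    [0, 0, 0],
    [0, 0, 0],
    [0, 0, 0],
    [0, 0, 0],
    [0, 0, 0],
    [0, 0, 0]
  ],
  "rotation": [
    [0, 0, 0],
    [0, 0, 0],
    [0, 0, 0],
    [0, 0, 0],
    [0, 0, 0],
    [0, 0, 0]
  ],
  "grip": 1,
  "force": 40
}}

```text
clock: 2.8
tcp_pos: [0.4409, -0.1852, 0.1872]
orientation: [-1.572, -0.004, -0.002]
contact_force: [-4.0, 0.9, 14.8]
grip_width: 0.0552
```

```bash
python3 look.py 3
```

```text
2.8 [ 0.4409 -0.1852  0.1872] [-1.572 -0.004 -0.002] [-4.   0.9 14.8] 0.055187702211052715
```

View pics/wrist_3.png

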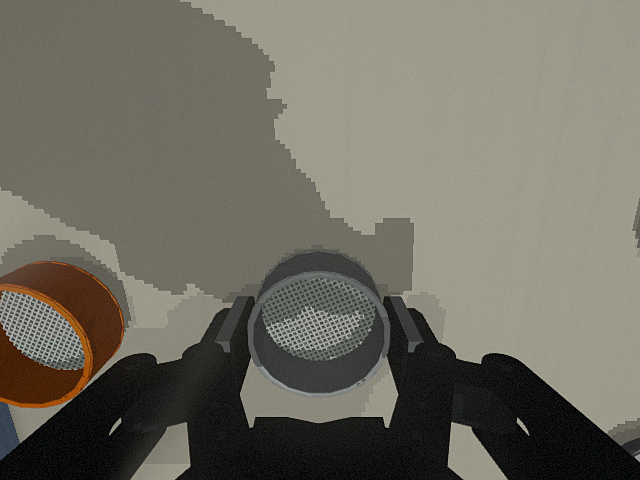

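Gripped at 55 mm; the rim centre is at about (319,333) in the wrist view, between the pads. Now lift and carry towards the pan, stopping short so the wrist camera can see the pan.

Call:
{"api": "step_arm", "payload": {
  "xyz": [
    [0, -0.1, 0],
    [0, -0.3, 0],
    [0, -0.45, 0.05],
    [0.1, -0.55, 0.2],
    [0.2, -0.55, 0.4],
    [0.3, -0.55, 0.6],
    [0.4, -0.55, 0.8],
    [0.44, -0.55, 0.9],
    [0.44, -0.55, 0.9]
  ],
  "rotation": [
    [0, 0, 0],
    [0, 0, 0],
    [0, 0, 0],
    [0, 0, 0],
    [0, 0, 0],
    [0, 0, 0],
    [0, 0, 0],
    [0, 0, 0],
    [0, 0, 0]
  ]
}}

```text
clock: 3.98
tcp_pos: [0.5724, 0.0899, 0.3526]
orientation: [-1.57, -0.01, 0.002]
contact_force: [-1.5, 0.3, 0.2]
grip_width: 0.0554
```

Call:
{"api": "step_arm", "payload": {
  "xyz": [
    [0, 0, 0.2],
    [0, 0, 0.4],
    [0, 0, 0.48],
    [0, 0, 0.48],
    [0, 0, 0.48],
    [0, 0, 0.48]
  ],
  "rotation": [
    [0, 0, 0],
    [0, 0, 0],
    [0, 0, 0],
    [0, 0, 0],
    [0, 0, 0],
    [0, 0, 0]
  ]
}}

```text
clock: 4.72
tcp_pos: [0.5716, 0.2315, 0.3528]
orientation: [-1.571, -0.008, -0.0]
contact_force: [0.2, -0.2, -0.9]
grip_width: 0.0552
```

```bash
python3 look.py 4 wrist scene side
```

```text
4.725 [0.5716 0.2315 0.3528] [-1.571 -0.008 -0.   ] [ 0.2 -0.2 -0.9] 0.05521084738029637
```

View pics/wrist_4.png

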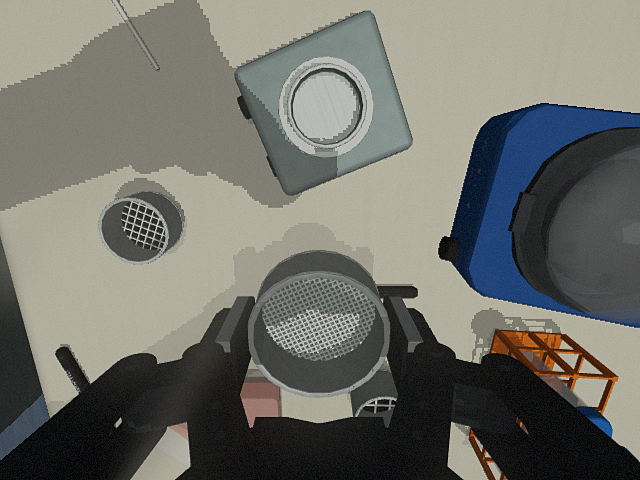

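Run:
```python
from rim import *
o,d=pickle.load(open("f_4.pkl","rb"))
f=d["wrist"]
a=f["pixels"][40:170,255:400,::-1];cv2.imwrite("pics/pan4.png",cv2.resize(a,None,fx=5,fy=5,interpolation=cv2.INTER_CUBIC))
rim(f,o,onz(f,(326,105),.054,o)[0],.054,tag="pan")
s=d["side"];a=s["pixels"][300:380,170:260,::-1];cv2.imwrite("pics/pan4s.png",cv2.resize(a,None,fx=7,fy=7,interpolation=cv2.INTER_CUBIC))
```

```text
pan centre [0.5779 0.3247] dia 0.0507 res 0.00024 inl 68 px [[326.5 107. ]]
```

View pics/pan4.png

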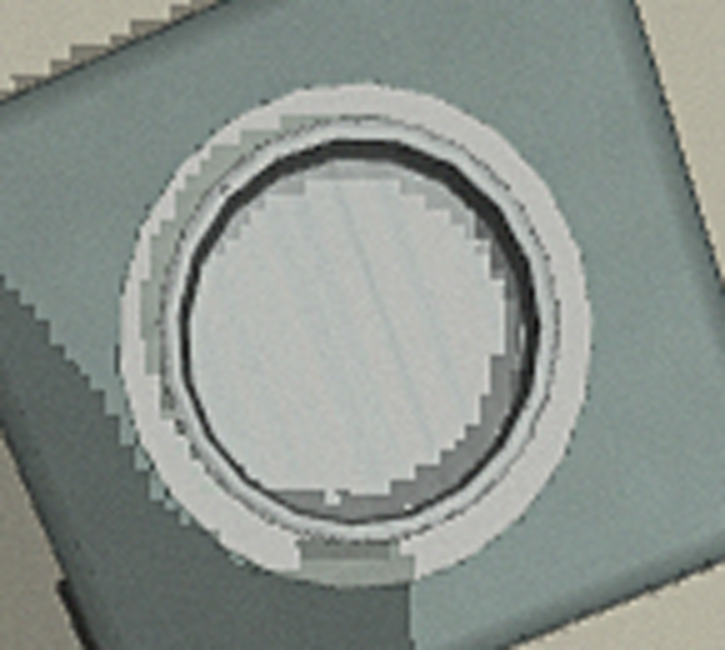

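View pics/pan4s.png

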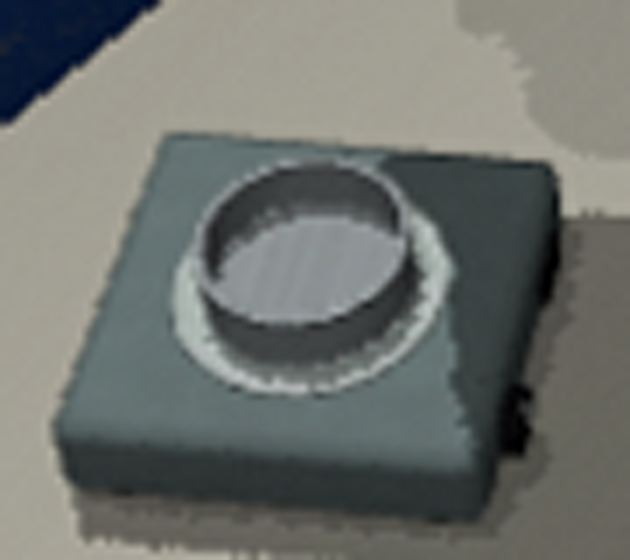

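Run:
```python
from rim import *
o,d=pickle.load(open("f_4.pkl","rb"))
f=d["wrist"]; t=o["tcp_pos"]
print("side",onz(d["side"],(213.8,334.4),.054),"scene",onz(d["scene"],(274.5,177.9),.054))
z=t[2]-.187+.036
for dia in (.056,.051): print(rim(f,o,onz(f,(319,333),z,o)[0],z,dia=dia,tag="held")-t[:2])
a=f["pixels"][240:410,225:415,::-1];cv2.imwrite("pics/held4.png",cv2.resize(a,None,fx=4,fy=4,interpolation=cv2.INTER_CUBIC))
```

```text
side [[0.57600065 0.32543573 0.054     ]] scene [[0.57835697 0.3211465  0.054     ]]
held centre [0.5731 0.2368] dia 0.0602 res 0.00116 inl 39 px [[321.1 326.7]]
[0.00145747 0.00531502]
held centre [0.5735 0.2355] dia 0.0578 res 0.00149 inl 37 px [[322.3 329.7]]
[0.00191983 0.00398605]
```

View pics/held4.png

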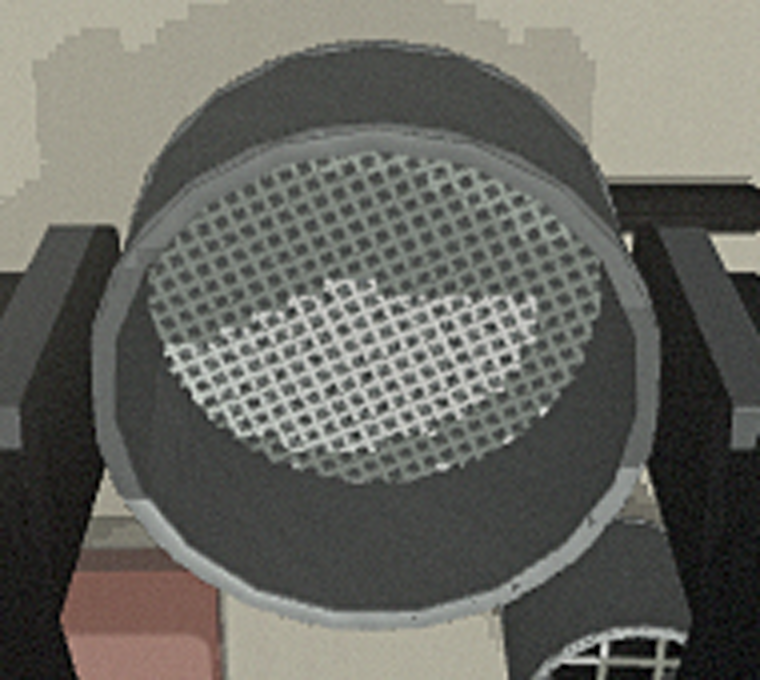

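Run:
```python
from rim import *
o,d=pickle.load(open("f_4.pkl","rb"))
f=d["wrist"]; t=o["tcp_pos"]
for off in (.145,.148,.151,.154):
    P=onz(f,[(248.2,333),(390,333),(319,271.2),(319,397)],t[2]-off,o)-t
    print(off,"w",P[1,0]-P[0,0],"h",P[2,1]-P[3,1],"c",(P[0,0]+P[1,0])/2,(P[2,1]+P[3,1])/2)
```

```text
0.145 w 0.051725587737128875 h 0.052477482808316156 c 0.0006880050292049078 0.004205557694609452
0.148 w 0.053087714353030835 h 0.05385940961081104 c 0.0007167702986277114 0.0023140130378525303
0.151 w 0.05444984096893268 h 0.055241336413305975 c 0.0007455355680504594 0.00042246838109563645
0.154 w 0.05581196758483453 h 0.056623263215800856 c 0.0007743008374732074 -0.0014690762756612852
```

Pan inner rim at wrist px (326,107): (0.578, 0.3247), diameter 50.7 mm (expected 51), confirmed by both fixed cameras within 4 mm. The held sieve is centred under the TCP to about 1 mm. Moving over and lowering.

Call:
{"api": "step_arm", "payload": {
  "xyz": [
    [0.02, 0, 0.15],
    [0.02, 0, 0.31],
    [0.02, 0.05, 0.31],
    [0.02, 0.2, 0.31],
    [0.02, 0.3, 0.31],
    [0.02, 0.35, 0.31],
    [0.02, 0.385, 0.31],
    [0.02, 0.385, 0.31],
    [0.02, 0.385, 0.31]
  ],
  "rotation": [
    [0, 0, 0],
    [0, 0, 0],
    [0, 0, 0],
    [0, 0, 0],
    [0, 0, 0],
    [0, 0, 0],
    [0, 0, 0],
    [0, 0, 0],
    [0, 0, 0]
  ]
}}

```text
clock: 6.0
tcp_pos: [0.5779, 0.326, 0.2386]
orientation: [-1.569, -0.01, -0.001]
contact_force: [-0.8, 0.1, -0.3]
grip_width: 0.0549
```

```bash
python3 look.py 5 wrist side scene
python3 - <<'E'
import cv2
a=cv2.imread("pics/side_5.png")[260:380,140:290];b=cv2.imread("pics/scene_5.png")[110:230,200:350]
cv2.imwrite("pics/c5.png",cv2.resize(cv2.hconcat([a,b]),(800,320),interpolation=cv2.INTER_CUBIC))
E
```

```text
6.0 [0.5779 0.326  0.2386] [-1.569e+00 -1.000e-02 -1.000e-03] [-0.8  0.1 -0.3] 0.05487060022709847
```

View pics/c5.png

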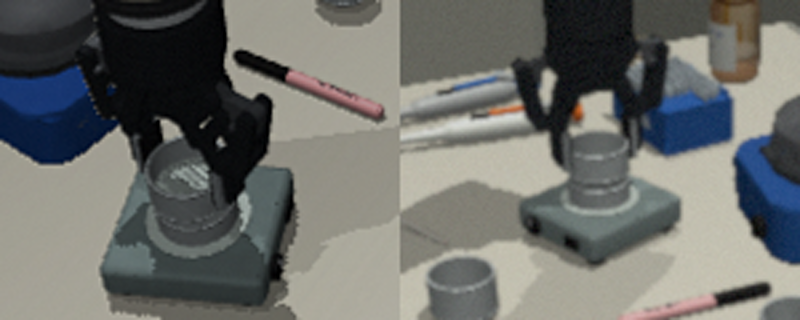

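The foot has entered the pan, aligned and with no force. Lowering the last 9 mm.

Call:
{"api": "step_arm", "payload": {
  "xyz": [
    [0, 0.012, -0.003],
    [0, 0.025, -0.003],
    [0, 0.033, -0.003],
    [0, 0.033, -0.003]
  ],
  "rotation": [
    [0, 0, 0],
    [0, 0, 0],
    [0, 0, 0],
    [0, 0, 0]
  ]
}}

```text
clock: 6.65
tcp_pos: [0.578, 0.3251, 0.2312]
orientation: [-1.569, -0.01, -0.001]
contact_force: [-7.2, -3.8, 21.7]
grip_width: 0.0551
```

Contact at TCP z 0.231, which is the expected home height. Releasing and backing up to look.

Call:
{"api": "step_arm", "payload": {
  "xyz": [
    [0, 0, 0],
    [0, 0, 0],
    [0, 0, 0],
    [0, -0.1, 0],
    [0, -0.2, 0],
    [0, -0.33, 0],
    [0, -0.33, 0]
  ],
  "rotation": [
    [0, 0, 0],
    [0, 0, 0],
    [0, 0, 0],
    [0, 0, 0],
    [0, 0, 0],
    [0, 0, 0],
    [0, 0, 0]
  ],
  "grip": 0
}}

```text
clock: 7.52
tcp_pos: [0.5783, 0.3256, 0.3335]
orientation: [-1.566, -0.014, -0.005]
contact_force: [1.0, 0.3, -0.3]
grip_width: 0.0855
```

```bash
python3 look.py 6 wrist side scene
python3 - <<'E'
import cv2
from rim import *
a=cv2.imread("pics/side_6.png")[280:380,150:275];b=cv2.imread("pics/scene_6.png")[130:230,210:335]
cv2.imwrite("pics/c6.png",cv2.resize(cv2.hconcat([a,b]),(800,320),interpolation=cv2.INTER_CUBIC))
o,d=pickle.load(open("f_6.pkl","rb"))
rim(d["wrist"],o,(.578,.325),.080,tag="fine in place")
E
```

```text
7.525 [0.5783 0.3256 0.3335] [-1.566 -0.014 -0.005] [ 1.   0.3 -0.3] 0.08552622342493592
fine in place centre [0.5791 0.3274] dia 0.0541 res 0.00079 inl 42 px [[315.5 252.2]]
```

View pics/c6.png

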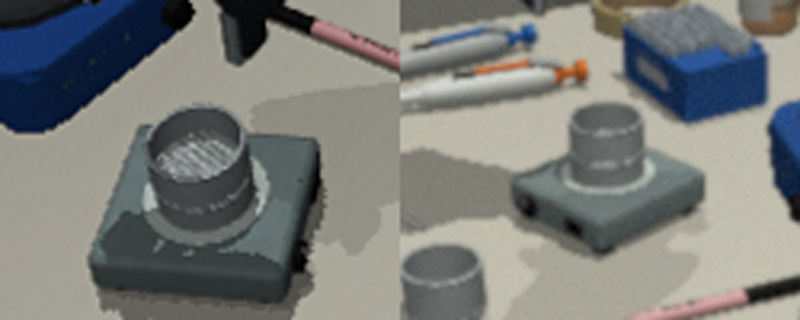

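View pics/wrist_6.png

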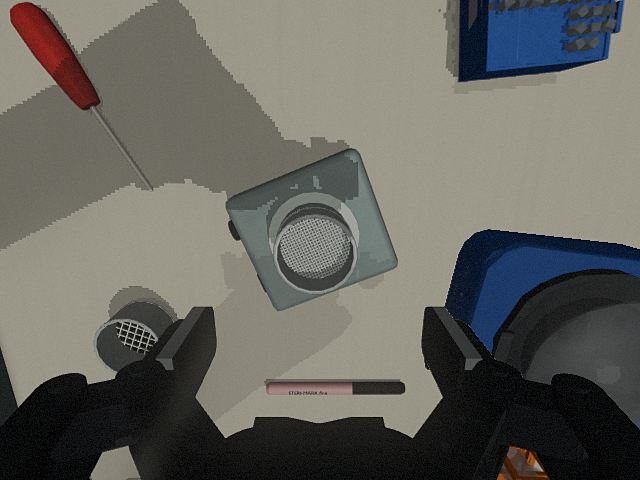

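The fine sieve is seated level; its band touches the pan rim at scene (275,165). Next is the medium sieve (wrist 126,338).

Call:
{"api": "step_arm", "payload": {
  "xyz": [
    [-0.25, 0, -0.16],
    [-0.4, 0, -0.25],
    [-0.505, 0, -0.325],
    [-0.505, 0, -0.325],
    [-0.505, 0, -0.325]
  ],
  "rotation": [
    [0, 0, 0],
    [0, 0, 0],
    [0, 0, 0],
    [0, 0, 0],
    [0, 0, 0]
  ]
}}

```text
clock: 8.3
tcp_pos: [0.4263, 0.2265, 0.3278]
orientation: [-1.57, -0.009, 0.001]
contact_force: [0.7, 0.1, 0.3]
grip_width: 0.0852
```

```bash
python3 look.py 7
python3 - <<'E'
from rim import *
o,d=pickle.load(open("f_7.pkl","rb"))
rim(d["wrist"],o,(.4265,.228),.044,tag="medium")
rim(d["wrist"],o,(.4265,.228),.044,dia=.051,tag="medium in")
E
```

```text
8.3 [0.4263 0.2265 0.3278] [-1.57e+00 -9.00e-03  1.00e-03] [0.7 0.1 0.3] 0.08521994388881286
medium centre [0.4228 0.2306] dia 0.0507 res 0.00023 inl 52 px [[312.4 234.7]]
medium in centre [0.423  0.2292] dia 0.0487 res 0.00094 inl 46 px [[312.6 236.4]]
```

View pics/wrist_7.png

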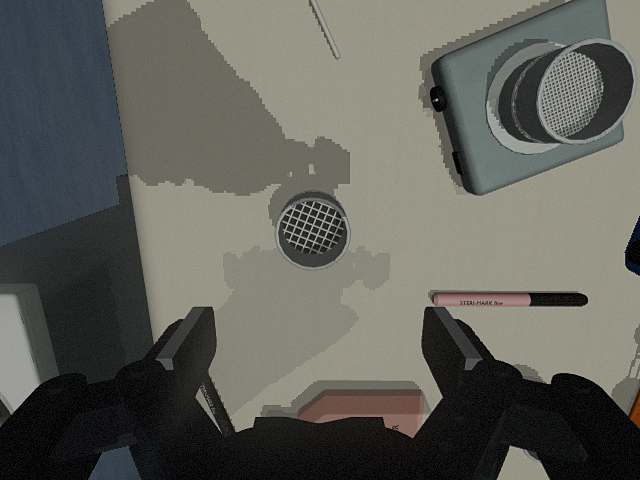

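The medium sieve's rim is at px (312,234), giving (0.4235, 0.230); the coarser mesh is clear. Descending and gripping.

Call:
{"api": "step_arm", "payload": {
  "xyz": [
    [-0.009, 0.2, 0.012],
    [-0.009, 0.35, 0.012],
    [-0.009, 0.445, 0.012],
    [-0.009, 0.445, 0.012],
    [-0.009, 0.445, 0.012]
  ],
  "rotation": [
    [0, 0, 0],
    [0, 0, 0],
    [0, 0, 0],
    [0, 0, 0],
    [0, 0, 0]
  ]
}}

```text
clock: 8.98
tcp_pos: [0.4257, 0.2313, 0.195]
orientation: [-1.569, -0.01, -0.0]
contact_force: [0.5, -0.4, 1.2]
grip_width: 0.0853
```

Call:
{"api": "step_arm", "payload": {
  "xyz": [
    [0, 0, 0],
    [0, 0, 0],
    [0, 0, 0],
    [0, 0, 0],
    [0, 0, 0],
    [0, 0, 0]
  ],
  "rotation": [
    [0, 0, 0],
    [0, 0, 0],
    [0, 0, 0],
    [0, 0, 0],
    [0, 0, 0],
    [0, 0, 0]
  ],
  "grip": 1,
  "force": 40
}}

```text
clock: 9.72
tcp_pos: [0.4262, 0.2317, 0.1967]
orientation: [-1.568, -0.012, -0.002]
contact_force: [-1.9, -0.8, 10.8]
grip_width: 0.0552
```

```bash
python3 look.py 8
```

```text
9.725 [0.4262 0.2317 0.1967] [-1.568 -0.012 -0.002] [-1.9 -0.8 10.8] 0.05519901870221424
```

View pics/wrist_8.png

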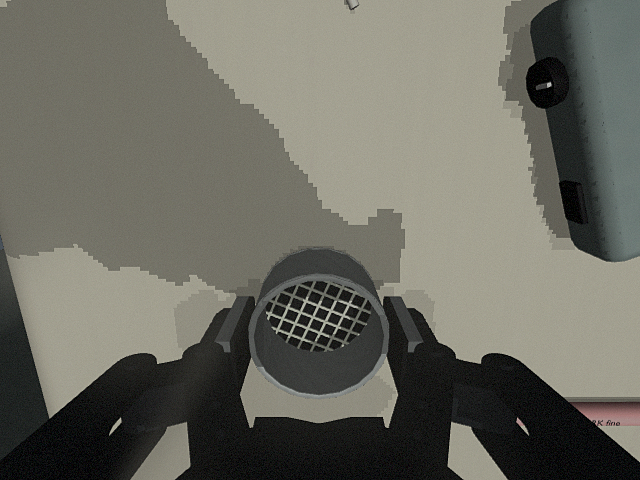

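Gripped (55 mm, rim px (319,335), same seat in the pads as the fine sieve). Carry to the stack.

Call:
{"api": "step_arm", "payload": {
  "xyz": [
    [0, -0.15, 0],
    [0, -0.3, 0],
    [0, -0.4, 0],
    [0.1, -0.42, 0.06],
    [0.25, -0.42, 0.155],
    [0.4, -0.42, 0.25],
    [0.506, -0.42, 0.314],
    [0.506, -0.42, 0.314],
    [0.506, -0.42, 0.314],
    [0.506, -0.36, 0.314],
    [0.506, -0.31, 0.314],
    [0.506, -0.28, 0.314],
    [0.506, -0.28, 0.314]
  ],
  "rotation": [
    [0, 0, 0],
    [0, 0, 0],
    [0, 0, 0],
    [0, 0, 0],
    [0, 0, 0],
    [0, 0, 0],
    [0, 0, 0],
    [0, 0, 0],
    [0, 0, 0],
    [0, 0, 0],
    [0, 0, 0],
    [0, 0, 0],
    [0, 0, 0]
  ]
}}

```text
clock: 11.4
tcp_pos: [0.5762, 0.3264, 0.281]
orientation: [-1.569, -0.011, -0.0]
contact_force: [0.4, 0.1, -0.1]
grip_width: 0.0552
```

```bash
python3 look.py 9 side scene wrist
python3 - <<'E'
import cv2
a=cv2.imread("pics/side_9.png")[260:380,140:290];b=cv2.imread("pics/scene_9.png")[110:230,200:350]
cv2.imwrite("pics/c9.png",cv2.resize(cv2.hconcat([a,b]),(800,320),interpolation=cv2.INTER_CUBIC))
E
```

```text
11.4 [0.5762 0.3264 0.281 ] [-1.569 -0.011 -0.   ] [ 0.4  0.1 -0.1] 0.055204908225561636
```

View pics/c9.png

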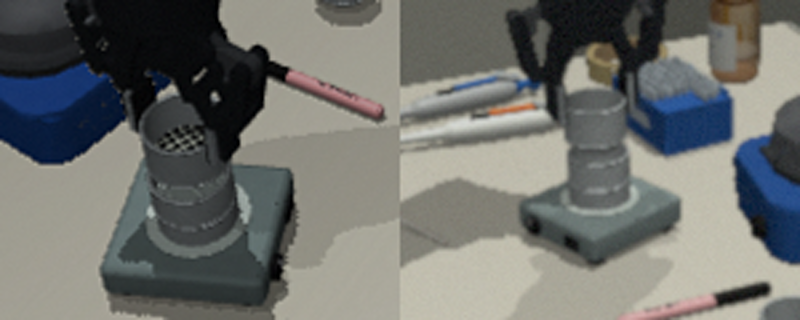

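Call:
{"api": "step_arm", "payload": {
  "xyz": [
    [0.005, 0.018, -0.002],
    [0.005, 0.036, -0.002],
    [0.005, 0.052, -0.002],
    [0.005, 0.052, -0.002],
    [0.005, 0.052, -0.002]
  ],
  "rotation": [
    [0, 0, 0],
    [0, 0, 0],
    [0, 0, 0],
    [0, 0, 0],
    [0, 0, 0]
  ]
}}

```text
clock: 12.18
tcp_pos: [0.5784, 0.3263, 0.267]
orientation: [-1.567, -0.012, -0.002]
contact_force: [1.0, -0.2, -0.6]
grip_width: 0.0549
```

Call:
{"api": "step_arm", "payload": {
  "xyz": [
    [0, 0.008, 0],
    [0, 0.014, 0],
    [0, 0.014, 0]
  ],
  "rotation": [
    [0, 0, 0],
    [0, 0, 0],
    [0, 0, 0]
  ]
}}

```text
clock: 12.55
tcp_pos: [0.5785, 0.3264, 0.2666]
orientation: [-1.567, -0.013, -0.003]
contact_force: [-9.3, -6.1, 26.4]
grip_width: 0.0548
```

Contact at 0.2666 (expected home 0.2667) with 26 N. Release and inspect.

Call:
{"api": "step_arm", "payload": {
  "xyz": [
    [0, 0, 0],
    [0, 0, 0],
    [0, 0, 0],
    [0, -0.1, 0],
    [0, -0.2, 0],
    [0, -0.33, 0],
    [0, -0.33, 0]
  ],
  "rotation": [
    [0, 0, 0],
    [0, 0, 0],
    [0, 0, 0],
    [0, 0, 0],
    [0, 0, 0],
    [0, 0, 0],
    [0, 0, 0]
  ],
  "grip": 0
}}

```text
clock: 13.42
tcp_pos: [0.5784, 0.3265, 0.3689]
orientation: [-1.564, -0.016, -0.007]
contact_force: [-0.1, -0.2, -1.2]
grip_width: 0.0857
```

```bash
python3 look.py 10 wrist side scene
python3 - <<'E'
import cv2
a=cv2.imread("pics/side_10.png")[280:380,150:275];b=cv2.imread("pics/scene_10.png")[130:230,210:335]
cv2.imwrite("pics/c10.png",cv2.resize(cv2.hconcat([a,b]),(800,320),interpolation=cv2.INTER_CUBIC))
E
```

```text
13.425 [0.5784 0.3265 0.3689] [-1.564 -0.016 -0.007] [-0.1 -0.2 -1.2] 0.08565552517541485
```

View pics/c10.png

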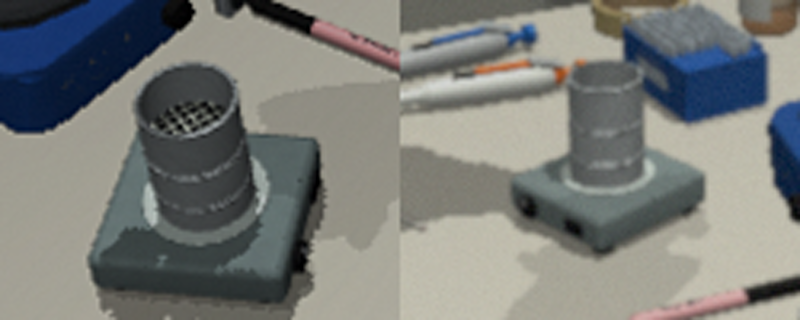

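Medium seated level on the fine sieve, with the two band lines parallel. Next the coarse sieve; I also work out the small orientation drift to correct.

```bash
cat > go.py <<'E'
import sys
from h import *
from bench import r
o=r.get_obs(); C=R.from_rotvec(o["orientation"]).as_matrix(); D=R.from_rotvec([-np.pi/2,0,0]).as_matrix()
t=np.array([float(v) for v in sys.argv[1:4]])
print("xyz",(C.T@(t-o["tcp_pos"])/.3).round(4),"rot",(R.from_matrix(C.T@D).as_rotvec()/(np.pi/2)).round(4))
E
python3 go.py .634 .045 .34
```

```text
xyz [ 0.1831  0.0802 -0.9372] rot [-0.0018  0.0038  0.0054]
```

Call:
{"api": "step_arm", "payload": {
  "xyz": [
    [0.04, 0, -0.2],
    [0.08, 0, -0.4],
    [0.12, 0, -0.6],
    [0.16, 0.03, -0.8],
    [0.183, 0.08, -0.937],
    [0.183, 0.08, -0.937],
    [0.183, 0.08, -0.937],
    [0.183, 0.08, -0.937],
    [0.183, 0.08, -0.937]
  ],
  "rotation": [
    [-0.002, 0.004, 0.005],
    [-0.002, 0.004, 0.005],
    [-0.002, 0.004, 0.005],
    [-0.002, 0.004, 0.005],
    [-0.002, 0.004, 0.005],
    [-0.002, 0.004, 0.005],
    [-0.002, 0.004, 0.005],
    [-0.002, 0.004, 0.005],
    [-0.002, 0.004, 0.005]
  ]
}}

```text
clock: 14.7
tcp_pos: [0.6339, 0.0466, 0.3402]
orientation: [-1.571, -0.002, 0.001]
contact_force: [-0.3, -0.1, -0.1]
grip_width: 0.0856
```

```bash
python3 look.py 11
python3 - <<'E'
from rim import *
o,d=pickle.load(open("f_11.pkl","rb"))
rim(d["wrist"],o,(.634,.045),.052,tag="coarse")
rim(d["wrist"],o,(.634,.045),.052,dia=.051,tag="coarse in")
E
```

```text
14.7 [0.6339 0.0466 0.3402] [-1.571e+00 -2.000e-03  1.000e-03] [-0.3 -0.1 -0.1] 0.08562237188051804
coarse centre [0.6347 0.0478] dia 0.0506 res 0.00022 inl 58 px [[319.8 236.6]]
coarse in centre [0.6347 0.0479] dia 0.0508 res 0.00014 inl 56 px [[319.8 236.5]]
```

View pics/wrist_11.png

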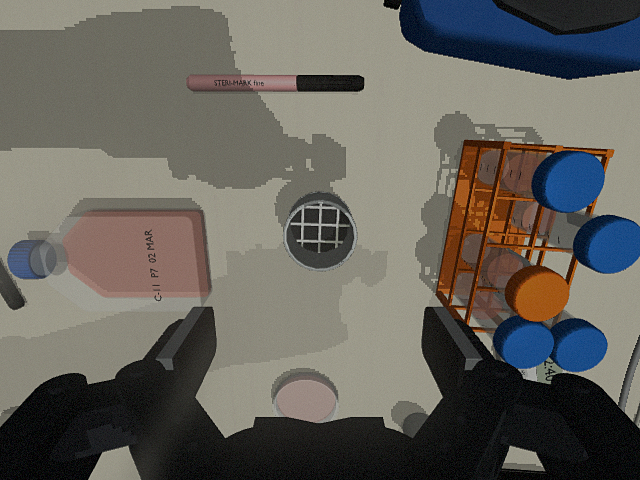

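Coarse at px (320,237), giving (0.6347, 0.0478), inner diameter 50.8 mm. Rack and flask are clear of the open fingers.

Call:
{"api": "step_arm", "payload": {
  "xyz": [
    [0.003, 0.2, 0.004],
    [0.003, 0.35, 0.004],
    [0.003, 0.46, 0.004],
    [0.003, 0.46, 0.004],
    [0.003, 0.46, 0.004]
  ],
  "rotation": [
    [0, 0, 0],
    [0, 0, 0],
    [0, 0, 0],
    [0, 0, 0],
    [0, 0, 0]
  ]
}}

```text
clock: 15.38
tcp_pos: [0.6357, 0.0478, 0.2037]
orientation: [-1.57, -0.004, -0.001]
contact_force: [0.8, -0.2, -0.1]
grip_width: 0.0855
```

Call:
{"api": "step_arm", "payload": {
  "xyz": [
    [0, 0, 0],
    [0, 0, 0],
    [0, 0, 0],
    [0, 0, 0],
    [0, 0, 0],
    [0, 0, 0]
  ],
  "rotation": [
    [0, 0, 0],
    [0, 0, 0],
    [0, 0, 0],
    [0, 0, 0],
    [0, 0, 0],
    [0, 0, 0]
  ],
  "grip": 1,
  "force": 40
}}

```text
clock: 16.12
tcp_pos: [0.6364, 0.0479, 0.2056]
orientation: [-1.57, -0.006, -0.003]
contact_force: [-1.1, 0.1, 7.4]
grip_width: 0.0534
```

```bash
python3 look.py 12; python3 go.py .578 .326 .345
```

```text
16.125 [0.6364 0.0479 0.2056] [-1.57  -0.006 -0.003] [-1.1  0.1  7.4] 0.05339975512478088
xyz [-0.1903 -0.465   0.9276] rot [-0.0005  0.0011  0.0035]
```

View pics/wrist_12.png

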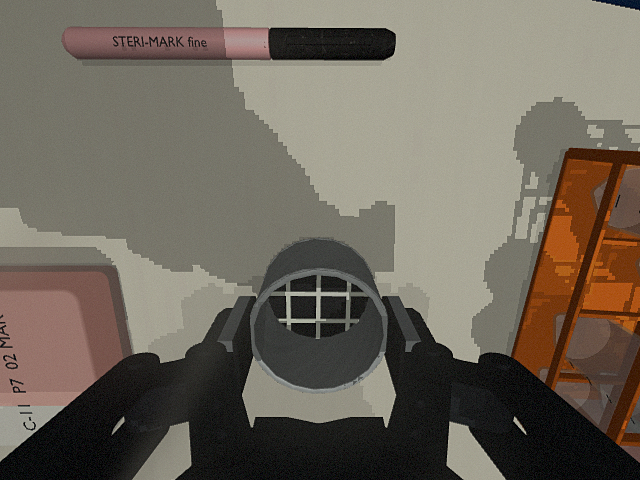

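Call:
{"api": "step_arm", "payload": {
  "xyz": [
    [0, -0.05, 0],
    [0, -0.12, 0],
    [0, -0.2, 0],
    [0, -0.2, 0]
  ],
  "rotation": [
    [0, 0, 0],
    [0, 0, 0],
    [0, 0, 0],
    [0, 0, 0]
  ]
}}

```text
clock: 16.68
tcp_pos: [0.6371, 0.0479, 0.2689]
orientation: [-1.569, -0.01, -0.008]
contact_force: [0.8, 0.3, -0.8]
grip_width: 0.0533
```

```bash
python3 look.py 13 wrist scene side
python3 - <<'E'
import cv2
a=cv2.imread("pics/side_13.png")[150:290,190:340];b=cv2.imread("pics/scene_13.png")[130:270,270:420]
cv2.imwrite("pics/c13.png",cv2.resize(cv2.hconcat([a,b]),(800,373),interpolation=cv2.INTER_CUBIC))
E
python3 go.py .578 .326 .345
```

```text
16.675 [0.6371 0.0479 0.2689] [-1.569 -0.01  -0.008] [ 0.8  0.3 -0.8] 0.053337830905125734
xyz [-0.1892 -0.266   0.9278] rot [-0.0004  0.0011  0.003 ]
```

View pics/c13.png

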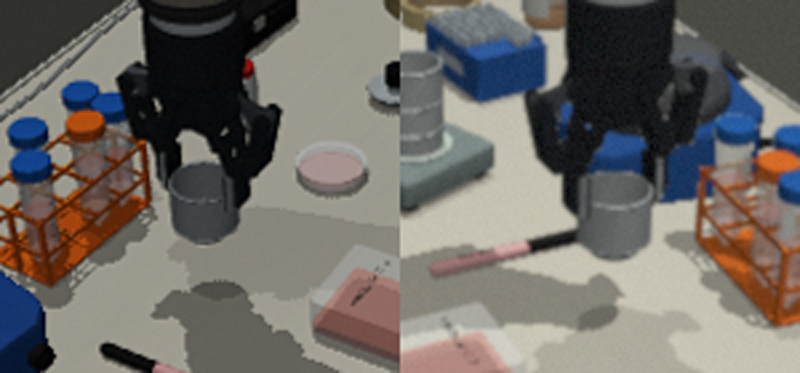

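View pics/wrist_13.png

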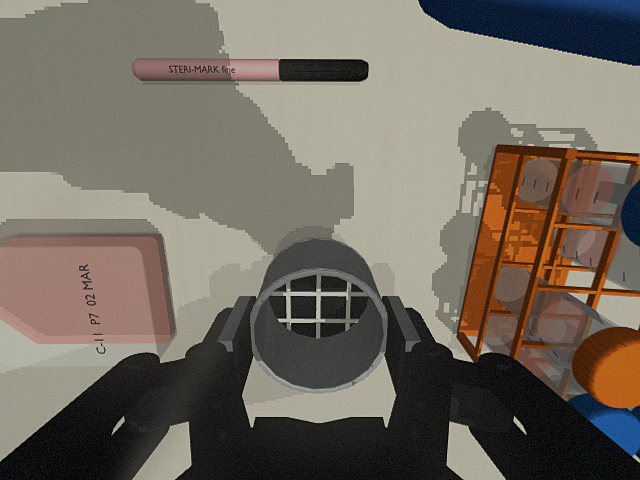

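The coarse sieve is held upright and centred. Grip width is 53.3 mm against 55.2 before, but it is stable. Carry it over the stack.

Call:
{"api": "step_arm", "payload": {
  "xyz": [
    [0, -0.1, 0],
    [-0.02, -0.2, 0.05],
    [-0.08, -0.28, 0.2],
    [-0.12, -0.28, 0.4],
    [-0.16, -0.28, 0.6],
    [-0.19, -0.28, 0.8],
    [-0.19, -0.28, 0.925],
    [-0.19, -0.28, 0.925],
    [-0.19, -0.28, 0.925],
    [-0.19, -0.24, 0.925],
    [-0.19, -0.19, 0.925],
    [-0.19, -0.18, 0.925],
    [-0.19, -0.18, 0.925]
  ],
  "rotation": [
    [0, 0.001, 0.003],
    [0, 0.001, 0.003],
    [0, 0.001, 0.003],
    [0, 0.001, 0.003],
    [0, 0.001, 0.003],
    [0, 0.001, 0.003],
    [0, 0.001, 0.003],
    [0, 0.001, 0.003],
    [0, 0.001, 0.003],
    [0, 0.001, 0.003],
    [0, 0.001, 0.003],
    [0, 0.001, 0.003],
    [0, 0.001, 0.003]
  ]
}}

```text
clock: 18.45
tcp_pos: [0.5779, 0.3249, 0.3186]
orientation: [-1.571, 0.001, 0.001]
contact_force: [0.4, 0.7, -1.4]
grip_width: 0.0535
```

```bash
python3 look.py 14 side scene wrist; python3 go.py .5783 .3255 .308;python3 - <<'E'
import cv2
a=cv2.imread("pics/side_14.png")[230:380,140:290];b=cv2.imread("pics/scene_14.png")[80:230,200:350]
cv2.imwrite("pics/c14.png",cv2.resize(cv2.hconcat([a,b]),(800,400),interpolation=cv2.INTER_CUBIC))
E
```

```text
18.45 [0.5779 0.3249 0.3186] [-1.571e+00  1.000e-03  1.000e-03] [ 0.4  0.7 -1.4] 0.053452225765833306
xyz [0.0008 0.0389 0.0007] rot [-0.0008  0.0001  0.0005]
```

View pics/c14.png

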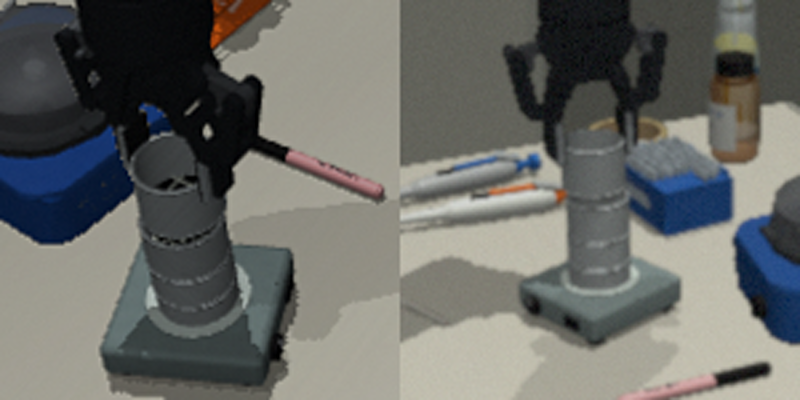

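Call:
{"api": "step_arm", "payload": {
  "xyz": [
    [0.003, 0.015, 0.001],
    [0.003, 0.03, 0.001],
    [0.003, 0.038, 0.001],
    [0.003, 0.038, 0.001]
  ],
  "rotation": [
    [0, 0, 0],
    [0, 0, 0],
    [0, 0, 0],
    [0, 0, 0]
  ]
}}

```text
clock: 19.1
tcp_pos: [0.5791, 0.3257, 0.3096]
orientation: [-1.569, -0.001, -0.001]
contact_force: [-3.4, -1.4, 7.6]
grip_width: 0.0533
```

Call:
{"api": "step_arm", "payload": {
  "xyz": [
    [-0.002, 0.006, 0],
    [-0.002, 0.01, 0],
    [-0.002, 0.01, 0]
  ],
  "rotation": [
    [0, 0, 0],
    [0, 0, 0],
    [0, 0, 0]
  ]
}}

```text
clock: 19.48
tcp_pos: [0.5788, 0.3258, 0.3095]
orientation: [-1.568, -0.002, -0.003]
contact_force: [-6.1, -4.1, 16.3]
grip_width: 0.0536
```

Call:
{"api": "step_arm", "payload": {
  "xyz": [
    [0, 0, 0],
    [0, 0, 0],
    [0, 0, 0],
    [0, -0.1, 0],
    [0, -0.2, 0],
    [0, -0.33, 0],
    [0, -0.33, 0]
  ],
  "rotation": [
    [0, 0, 0],
    [0, 0, 0],
    [0, 0, 0],
    [0, 0, 0],
    [0, 0, 0],
    [0, 0, 0],
    [0, 0, 0]
  ],
  "grip": 0
}}

```text
clock: 20.35
tcp_pos: [0.5793, 0.3261, 0.412]
orientation: [-1.565, -0.006, -0.007]
contact_force: [-0.4, 0.9, -0.1]
grip_width: 0.0855
```

```bash
python3 look.py 15 wrist side scene; python3 go.py .624 -.12 .34
python3 - <<'E'
import cv2
from rim import *
a=cv2.imread("pics/side_15.png")[250:380,140:270];b=cv2.imread("pics/scene_15.png")[100:230,210:340]
cv2.imwrite("pics/c15.png",cv2.resize(cv2.hconcat([a,b]),(800,400),interpolation=cv2.INTER_CUBIC))
o,d=pickle.load(open("f_15.pkl","rb"))
rim(d["wrist"],o,(.578,.3255),.156,dia=.051,tag="coarse in place")
E
```

```text
20.35 [0.5793 0.3261 0.412 ] [-1.565 -0.006 -0.007] [-0.4  0.9 -0.1] 0.08548268701093109
xyz [ 0.1525  0.2227 -1.4848] rot [-0.0008 -0.0001  0.001 ]
coarse in place centre [0.5788 0.3262] dia 0.0505 res 0.0002 inl 61 px [[315.1 253.7]]
```

View pics/c15.png

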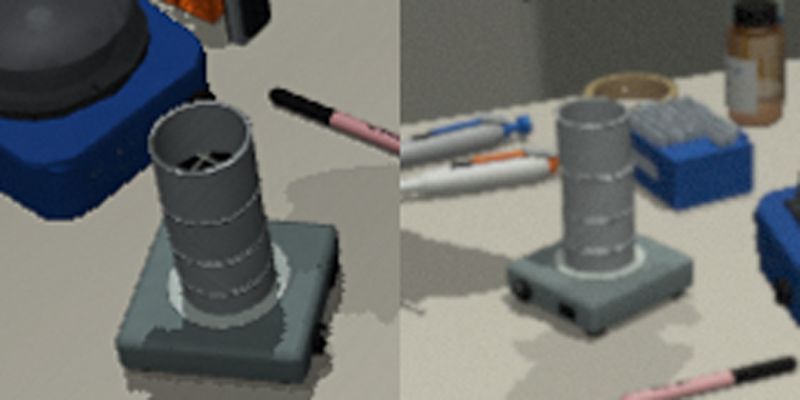

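View pics/wrist_15.png

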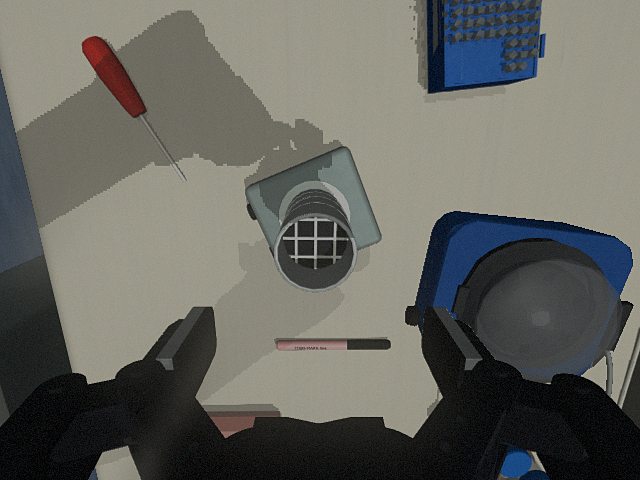

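All three are seated and the stack is straight: rim centre (0.5788, 0.3262), inner diameter 50.5 mm. Off to the lid.

Call:
{"api": "step_arm", "payload": {
  "xyz": [
    [0.02, 0, -0.2],
    [0.04, 0, -0.4],
    [0.06, 0, -0.6],
    [0.08, 0, -0.8],
    [0.08, 0, -1.0],
    [0.08, 0, -1.0],
    [0.08, 0, -1.0]
  ],
  "rotation": [
    [-0.001, 0, 0.001],
    [-0.001, 0, 0.001],
    [-0.001, 0, 0.001],
    [-0.001, 0, 0.001],
    [-0.001, 0, 0.001],
    [-0.001, 0, 0.001],
    [-0.001, 0, 0.001]
  ]
}}

```text
clock: 21.38
tcp_pos: [0.6019, 0.0256, 0.4057]
orientation: [-1.571, 0.002, 0.001]
contact_force: [0.5, 0.6, 0.2]
grip_width: 0.0854
```

```bash
python3 go.py .622 -.275 .34
```

```text
xyz [ 0.068   0.2189 -1.0021] rot [-0.0001 -0.0003 -0.0014]
```

Call:
{"api": "step_arm", "payload": {
  "xyz": [
    [0.02, 0.04, -0.2],
    [0.04, 0.1, -0.4],
    [0.06, 0.15, -0.6],
    [0.068, 0.2, -0.8],
    [0.068, 0.22, -1.0],
    [0.068, 0.22, -1.0],
    [0.068, 0.22, -1.0],
    [0.068, 0.22, -1.0]
  ],
  "rotation": [
    [0, 0, 0],
    [0, 0, 0],
    [0, 0, 0],
    [0, 0, 0],
    [0, 0, 0],
    [0, 0, 0],
    [0, 0, 0],
    [0, 0, 0]
  ]
}}

```text
clock: 22.38
tcp_pos: [0.623, -0.2713, 0.3395]
orientation: [-1.569, -0.001, 0.005]
contact_force: [0.5, -0.3, 0.1]
grip_width: 0.0854
```

```bash
python3 look.py 16
python3 - <<'E'
from rim import *
o,d=pickle.load(open("f_16.pkl","rb")); f=d["wrist"]
g=f["pixels"].max(2); m=((g<60)*255).astype(np.uint8); m[305:]=0
n,l,s,c=cv2.connectedComponentsWithStats(m)
for i in range(1,n):
    if s[i,4]>80: print(s[i],c[i])
E
```

```text
22.375 [ 0.623  -0.2713  0.3395] [-1.569e+00 -1.000e-03  5.000e-03] [ 0.5 -0.3  0.1] 0.08544822728316011
[577   0  17  50 485] [583.23505155  23.79587629]
[477  82  20  46 191] [483.46596859 106.06282723]
[ 446   88   45   44 1007] [462.21151936 112.54220457]
[  501   185   139   120 13884] [576.32469029 248.7039758 ]
[309 237  27  31 643] [322.14774495 251.93312597]
```

View pics/wrist_16.png

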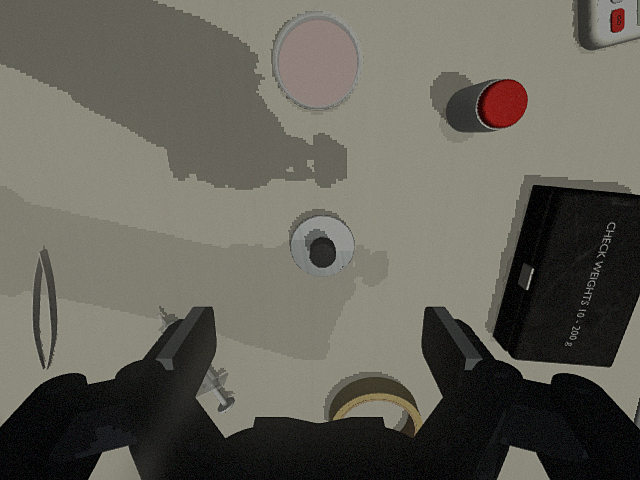

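Run:
```python
from rim import *
o,d=pickle.load(open("f_16.pkl","rb")); f=d["wrist"]
print("knob top",onz(f,(322.3,254),.038,o),"knob mid",onz(f,(322.1,252),.028,o),"disc",onz(f,(322.5,246),.014,o),"box",onz(f,[(500,330)],.03,o))
c=rim(f,o,onz(f,(322.5,246),.014,o)[0],.014,tag="disc")
a=f["pixels"][200:290,275:370,::-1];cv2.imwrite("pics/lid16.png",cv2.resize(a,None,fx=6,fy=6,interpolation=cv2.INTER_CUBIC))
```

```text
knob top [[ 0.62508343 -0.28807118  0.038     ]] knob mid [[ 0.62500132 -0.28974156  0.028     ]] disc [[ 0.62543845 -0.28894666  0.014     ]] box [[ 0.78326451 -0.36128424  0.03      ]]
disc centre [ 0.6249 -0.2894] dia 0.0546 res 0.00032 inl 57 px [[321.8 246.5]]
```

View pics/lid16.png

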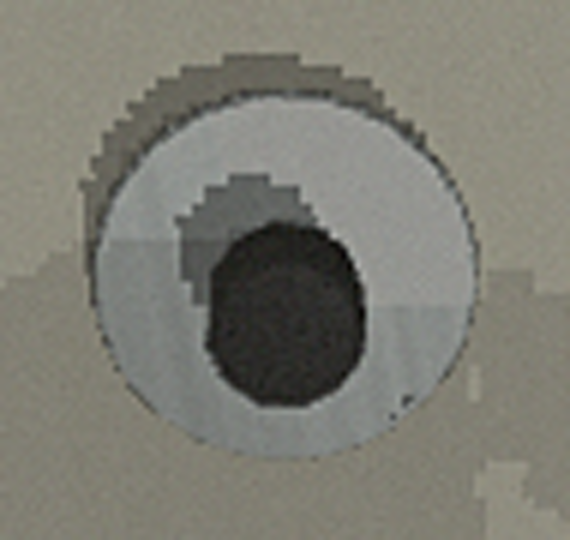

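Lid knob at px (322,254), disc at (322,246); both give (0.625, -0.289), disc 55 mm.

```bash
python3 go.py .625 -.289 .194
```

```text
xyz [ 0.0079  0.4855 -0.0584] rot [-0.0008  0.0022 -0.0013]
```

Call:
{"api": "step_arm", "payload": {
  "xyz": [
    [0.008, 0.1, -0.058],
    [0.008, 0.25, -0.058],
    [0.008, 0.4, -0.058],
    [0.008, 0.485, -0.058],
    [0.008, 0.485, -0.058],
    [0.008, 0.485, -0.058]
  ],
  "rotation": [
    [-0.001, 0.002, -0.001],
    [-0.001, 0.002, -0.001],
    [-0.001, 0.002, -0.001],
    [-0.001, 0.002, -0.001],
    [-0.001, 0.002, -0.001],
    [-0.001, 0.002, -0.001]
  ]
}}

```text
clock: 23.18
tcp_pos: [0.626, -0.2884, 0.1957]
orientation: [-1.572, -0.002, -0.0]
contact_force: [0.1, -0.8, -0.1]
grip_width: 0.0853
```

```bash
python3 look.py 17;python3 go.py .625 -.289 .194
```

```text
23.175 [ 0.626  -0.2884  0.1957] [-1.572 -0.002 -0.   ] [ 0.1 -0.8 -0.1] 0.08527042500937654
xyz [-0.0035  0.007  -0.0011] rot [0.0008 0.0007 0.0016]
```

View pics/wrist_17.png

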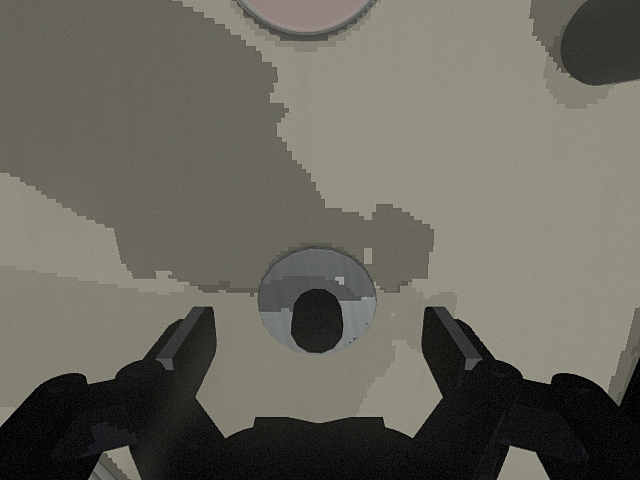

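The knob (317,322) is centred between the pads. Closing.

Call:
{"api": "step_arm", "payload": {
  "xyz": [
    [0, 0, 0],
    [0, 0, 0],
    [0, 0, 0],
    [0, 0, 0],
    [0, 0, 0],
    [0, 0, 0],
    [0, 0, 0],
    [0, 0, 0]
  ],
  "rotation": [
    [0, 0, 0],
    [0, 0, 0],
    [0, 0, 0],
    [0, 0, 0],
    [0, 0, 0],
    [0, 0, 0],
    [0, 0, 0],
    [0, 0, 0]
  ],
  "grip": 1,
  "force": 40
}}

```text
clock: 24.22
tcp_pos: [0.6262, -0.2888, 0.1964]
orientation: [-1.572, -0.003, -0.001]
contact_force: [-1.2, -0.0, 4.9]
grip_width: 0.0201
```

```bash
python3 look.py 18
```

```text
24.225 [ 0.6262 -0.2888  0.1964] [-1.572e+00 -3.000e-03 -1.000e-03] [-1.2 -0.   4.9] 0.020070753055435004
```

View pics/wrist_18.png

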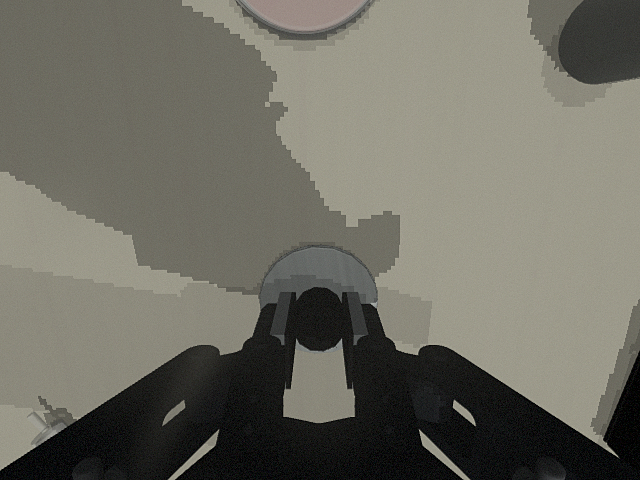

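Call:
{"api": "step_arm", "payload": {
  "xyz": [
    [0, -0.1, 0],
    [0, -0.25, 0],
    [0, -0.45, 0],
    [0, -0.6, 0.1],
    [0, -0.7, 0.25],
    [-0.03, -0.7, 0.45],
    [-0.06, -0.7, 0.65],
    [-0.1, -0.7, 0.85],
    [-0.1, -0.7, 1.0],
    [-0.1, -0.7, 1.0]
  ],
  "rotation": [
    [0, 0, 0],
    [0, 0, 0],
    [0, 0, 0],
    [0, 0, 0],
    [0, 0, 0],
    [0, 0, 0],
    [0, 0, 0],
    [0, 0, 0],
    [0, 0, 0],
    [0, 0, 0]
  ]
}}

```text
clock: 25.52
tcp_pos: [0.5948, 0.0167, 0.4053]
orientation: [-1.57, -0.009, 0.006]
contact_force: [0.1, -0.4, -0.2]
grip_width: 0.0203
```

```bash
python3 look.py 19; python3 go.py .579 .24 .41
```

```text
25.525 [0.5948 0.0167 0.4053] [-1.57  -0.009  0.006] [ 0.1 -0.4 -0.2] 0.020342648956798885
xyz [-0.0494 -0.0165  0.755 ] rot [0.0007 0.0032 0.0011]
```

View pics/wrist_19.png

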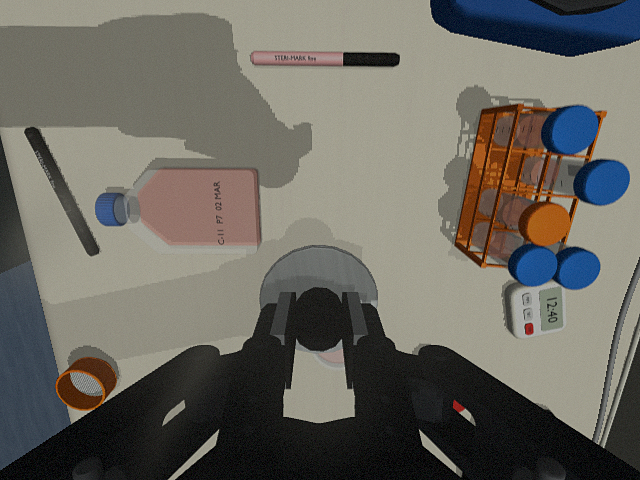

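The lid is held level, disc at (319,290). Carry to just short of the stack for one more check.

Call:
{"api": "step_arm", "payload": {
  "xyz": [
    [-0.02, -0.02, 0.2],
    [-0.05, -0.02, 0.4],
    [-0.05, -0.02, 0.6],
    [-0.05, -0.02, 0.755],
    [-0.05, -0.02, 0.755],
    [-0.05, -0.02, 0.755],
    [-0.05, -0.02, 0.755]
  ],
  "rotation": [
    [0.001, 0.003, 0.001],
    [0.001, 0.003, 0.001],
    [0.001, 0.003, 0.001],
    [0.001, 0.003, 0.001],
    [0.001, 0.003, 0.001],
    [0.001, 0.003, 0.001],
    [0.001, 0.003, 0.001]
  ]
}}

```text
clock: 26.45
tcp_pos: [0.5796, 0.2375, 0.4108]
orientation: [-1.572, 0.002, -0.003]
contact_force: [-0.3, -0.1, -0.3]
grip_width: 0.0202
```

```bash
python3 look.py 20; python3 go.py .579 .326 .353
python3 - <<'E'
from rim import *
o,d=pickle.load(open("f_20.pkl","rb")); f=d["wrist"];t=o["tcp_pos"]
rim(f,o,(.5788,.3262),.156,dia=.051,tag="coarse rim")
z=t[2]-.1964+.014
# disc edges visible: left/right/top
print(onz(f,[(260.5,295),(378,295),(319,245)],z,o)-t)
E
```

```text
26.45 [0.5796 0.2375 0.4108] [-1.572  0.002 -0.003] [-0.3 -0.1 -0.3] 0.02022844283208968
xyz [-0.0026  0.1932  0.2941] rot [ 0.0003 -0.0019  0.0002]
coarse rim centre [0.5789 0.326 ] dia 0.0508 res 0.0001 inl 66 px [[317.4 110. ]]
[[-2.73701156e-02  3.49542999e-03 -1.82400000e-01]
 [ 2.75684122e-02  3.32865639e-03 -1.82400000e-01]
 [ 5.36609972e-05  2.79423438e-02 -1.82400000e-01]]
```

View pics/wrist_20.png

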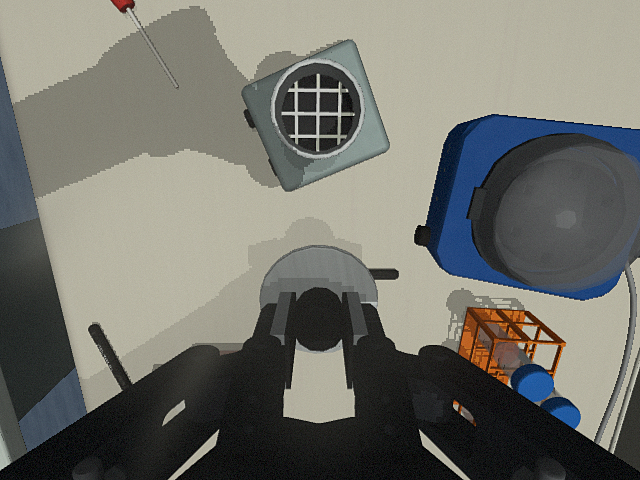

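Stack rim at px (317,110), giving (0.5789, 0.326), and the lid disc is centred on the TCP to under 1 mm.

Call:
{"api": "step_arm", "payload": {
  "xyz": [
    [-0.002, 0, 0.15],
    [-0.002, 0, 0.294],
    [-0.002, 0, 0.294],
    [-0.002, 0.07, 0.294],
    [-0.002, 0.14, 0.294],
    [-0.002, 0.18, 0.294],
    [-0.002, 0.195, 0.294],
    [-0.002, 0.195, 0.294],
    [-0.002, 0.195, 0.294]
  ],
  "rotation": [
    [0, -0.001, 0],
    [0, -0.001, 0],
    [0, -0.001, 0],
    [0, -0.001, 0],
    [0, -0.001, 0],
    [0, -0.001, 0],
    [0, -0.001, 0],
    [0, -0.001, 0],
    [0, -0.001, 0]
  ]
}}

```text
clock: 27.62
tcp_pos: [0.5795, 0.326, 0.3533]
orientation: [-1.57, -0.0, -0.002]
contact_force: [0.6, -0.3, -0.3]
grip_width: 0.0203
```

```bash
python3 look.py 21 side scene wrist; python3 go.py .579 .326 .3424;python3 - <<'E'
import cv2
a=cv2.imread("pics/side_21.png")[230:380,140:290];b=cv2.imread("pics/scene_21.png")[80:230,200:350]
cv2.imwrite("pics/c21.png",cv2.resize(cv2.hconcat([a,b]),(800,400),interpolation=cv2.INTER_CUBIC))
E
```

```text
27.625 [0.5795 0.326  0.3533] [-1.57  -0.    -0.002] [ 0.6 -0.3 -0.3] 0.020280702611262164
xyz [-0.001   0.0355 -0.0002] rot [-0.0001 -0.0009  0.0007]
```

View pics/c21.png

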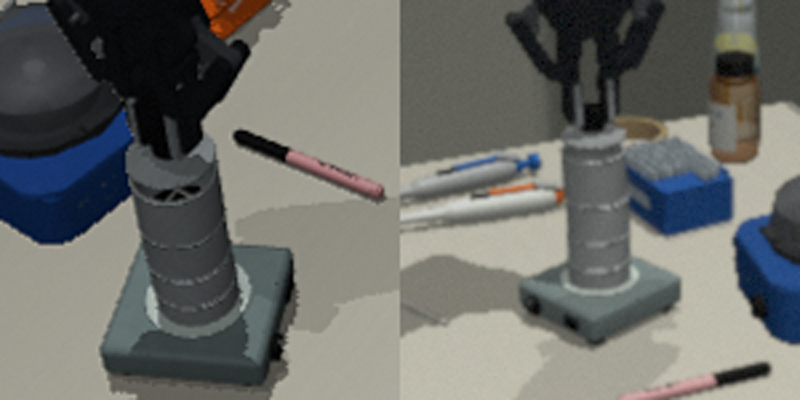

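Lid aligned just above the coarse rim. Lowering.

Call:
{"api": "step_arm", "payload": {
  "xyz": [
    [-0.001, 0.012, 0],
    [-0.001, 0.024, 0],
    [-0.001, 0.036, 0],
    [-0.001, 0.042, 0],
    [-0.001, 0.042, 0]
  ],
  "rotation": [
    [0, 0, 0],
    [0, 0, 0],
    [0, 0, 0],
    [0, 0, 0],
    [0, 0, 0]
  ]
}}

```text
clock: 28.4
tcp_pos: [0.5793, 0.3263, 0.3424]
orientation: [-1.57, -0.001, -0.003]
contact_force: [-2.5, -2.4, 10.1]
grip_width: 0.0201
```

Contact at exactly the expected 0.3424. Release, wait, then straight up.

Call:
{"api": "step_arm", "payload": {
  "xyz": [
    [0, 0, 0],
    [0, 0, 0],
    [0, 0, 0],
    [0, 0, 0],
    [0, 0, 0],
    [0, -0.05, 0],
    [0, -0.15, 0],
    [0, -0.3, 0],
    [0, -0.3, 0]
  ],
  "rotation": [
    [0, 0, 0],
    [0, 0, 0],
    [0, 0, 0],
    [0, 0, 0],
    [0, 0, 0],
    [0, 0, 0],
    [0, 0, 0],
    [0, 0, 0],
    [0, 0, 0]
  ],
  "grip": 0
}}

```text
clock: 29.52
tcp_pos: [0.5799, 0.3268, 0.4381]
orientation: [-1.564, -0.007, -0.01]
contact_force: [0.1, 0.3, 0.3]
grip_width: 0.0854
```

```bash
python3 look.py 22 side scene wrist
python3 - <<'E'
import cv2
from h import *
a=cv2.imread("pics/side_22.png")[240:380,140:280];b=cv2.imread("pics/scene_22.png")[90:230,205:345]
cv2.imwrite("pics/c22.png",cv2.resize(cv2.hconcat([a,b]),(800,400),interpolation=cv2.INTER_CUBIC))
o,d=pickle.load(open("f_22.pkl","rb"))
z=.184
for n in ("side","scene"): print(n,"knob top expected",proj(d[n],[.579,.326,z]).round(1),"disc edge z.16",proj(d[n],[[.579-.028,.326,.16],[.579+.028,.326,.16]]).round(1))
E
```

```text
29.525 [0.5799 0.3268 0.4381] [-1.564 -0.007 -0.01 ] [0.1 0.3 0.3] 0.08540115375565666
side knob top expected [[202.7 282.3]] disc edge z.16 [[218.2 298.3]
 [191.4 287. ]]
scene knob top expected [[271.1 125.1]] disc edge z.16 [[260.1 137.2]
 [283.1 133.2]]
```

View pics/c22.png

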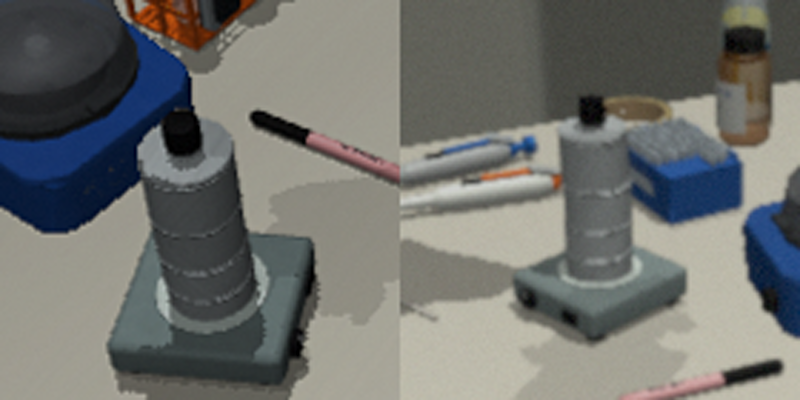

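View pics/scene_22.png

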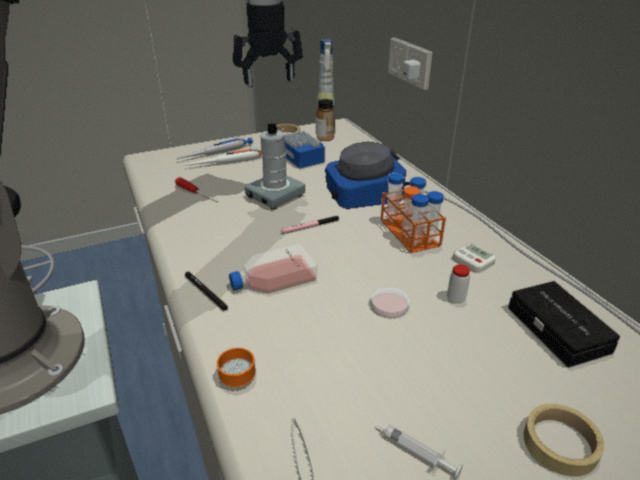

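View pics/side_22.png

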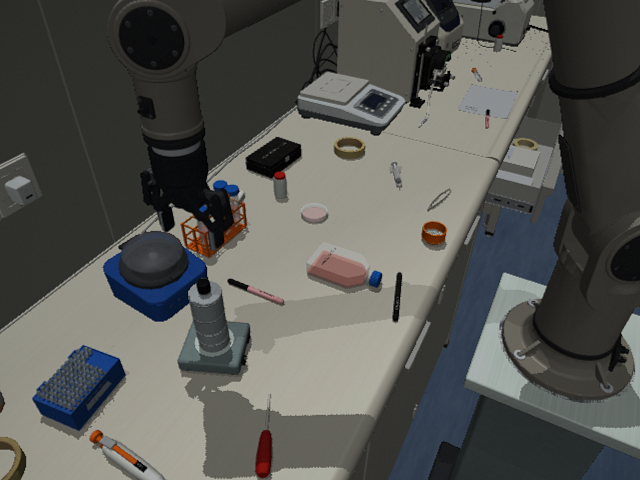

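The final views show the complete stack, upright. The knob top is at scene (272,125), where (271,125) is expected for fully seated. The flask, bottle, petri dish and orange cup sit at their starting pixels. The gripper is clear and open.

```bash
python3 -c "
from bench import r
print(r.hand_in()); print(r.get_obs()['clock'])"
```

```text
the job is handed in; nothing more can be done
None
the job is handed in; nothing more can be done
```

I built the stack on the shaker pan one part at a time, in the order fine, medium, coarse, lid, and handed the job in at about 29.5 s (limit 112 s). No verdict was reported.

**Seating:** Each part met firm contact (10–26 N) within about 0.3 mm of the height expected for it to be fully home. In the last pictures the stack stood upright, with the lid knob top at scene pixel (272,125), where (271,125) is expected.

**Bystanders:** The flask, bottle, petri dish and orange look-alike are where they started in the final scene and side pictures. The gripper ended open and about 8 cm above the knob.

**Checks that disagreed:**
- The first circle fits of some rims mixed the inner and outer edges (52.7–54 mm), so I checked those centres against hand-read rim edges or the other cameras.
- The side and scene cameras differed from the wrist camera by up to 4 mm on the pan's position. I used the wrist value, since its 50.7 mm diameter was close to the pan's 51 mm.
- The grip closed to 53.3 mm on the coarse sieve and 20 mm on the 22 mm lid knob, slightly under their sizes, but both held steady.

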